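# Slacken the left-hand wheel nut of the specimen grinder

## Task

Slacken the wheel nut of the little specimen grinder with the larger of the two pin keys: feel the key's pins gently all the way down into the nut's holes, without ramming them, and back the nut off by at least a full hole spacing (a sixth of a turn). The nut has a left-hand thread, so it loosens clockwise seen from above; it is already tight the other way and must not be forced. Never leave the key in the nut: stand it upright, fully home, in a cup of the key stand again, and leave the other things on the bench alone.

Things in the scene. Friction and masses are not known exactly. Their poses are not given: they have to be found in the camera images.
- grinder: Small cream bench grinder, 186 x 140 mm, fixed; origin on the bench under its spindle, z up. An open steel bowl (138 mm across, rim 70 mm above the bench) holds a flat-lying grey wheel 116 mm across, its top 72 mm above the bench, on an upright spindle that is locked. A 26 mm tall hump stands behind the bowl.
- nut_face (a point): Centre of the upper face of the wheel nut, 90 mm above the bench. Round steel nut, 44 mm across, 12 mm thick, on top of the wheel, with six round holes 8.8 mm across and 10 mm deep, evenly spaced (60 degrees) on a circle of 28 mm diameter. The angle at which the holes stand is NOT given (this frame's yaw is the machine's) and differs every time: find it by feel or by eye.
- nut (a joint): How far the nut is undone, rad: 0 is hard against its tight stop; grows as it turns clockwise seen from above (left-hand thread). Starts within 0.1 of tight. Says nothing of where the holes stand. Takes about 0.28 N m to turn, all the way to 4 rad, rises 0.64 mm per rad and stays where left; against the tight stop it does not yield.
- pin_key_grip (a point): Centre of the handle of the larger pin key (loose, steel, 0.18 to 0.29 kg, upright, z up). Handle: upright plate 42 mm wide (x), 14 mm thick (y), 42 mm high; below it a 20 mm collar, a 15 mm shank and a round foot 44 mm across. This point is 77 mm above the pin tips, 68 mm above the foot's underside, 21 mm below the key's top.
- pin_key: The same key; this origin lies on its axis, level with its pin tips. Two pins, 5.5 mm across and 9 mm long, stick out downwards from the foot, 28 mm apart, on the key's x axis (the line of the handle's width). They fit any two opposite holes of the nut with 1.6 mm to spare all round. Keep key and nut under 40 N on each other.
- small_key_grip (a point): Centre of the handle of the other, smaller pin key, which does not fit the nut: handle plate 26 mm wide, 12 mm thick, 32 mm high, its centre 62 mm above its pin tips; same foot, pins only 18 mm apart. It stays in its cup.
- cup_near (a point): Centre of the ledge in one cup of the key stand: a fixed 146 x 66 mm plate with two black cups in a row along its x axis, 76 mm apart. Cup: 49 mm inner diameter, rim 11 mm above the ledge. A key's foot rests on the ledge (18 mm above the bench, with a 36 mm hole for the pins), handle centre then 68 mm above this point (larger key).
- cup_far (a point): The same point of the stand's other cup. Which key stands in which cup varies. A tall black computer tower stands to the right of the stand, the tall hardness tester to the left of the grinder: come to the keys and the nut from above, clear of both.
- puck_a: Bystander: black mounted specimen, 30 mm across, 17 mm high.
- puck_b: Bystander: black mounted specimen, 30 mm across, 17 mm high.
- hex_key: Bystander: small hexagon key lying flat, 72 mm long.
- brush: Bystander: flat brush lying in front, 173 mm long.
- oil_bottle: Bystander: small oiler, 39 mm across, 135 mm high.
- tape: Bystander: roll of black tape lying flat, 59 mm across, 19 mm high.
Mind the look-alikes: they are no part of the job. Leave any green or red look-alike of the pin_key alone.

How it is judged:
On the way, in this order (a step that is already met when the one before it is completed fails the run):
1. the larger key's pins are down in the nut's holes (z of pin_key_grip in the frame of nut_face below 0.071 m and horizontal distance between pin_key and nut_face below 0.005 m and value of joint nut below 0.5 rad), for 0.1 s.
2. with the key in its holes the nut is backed off by a hole spacing (a sixth of a turn, less the play of the pins) (value of joint nut above 0.85 rad and z of pin_key_grip in the frame of nut_face below 0.074 m and horizontal distance between pin_key and nut_face below 0.005 m), for 0.1 s.
At the end, for the whole second after the job is handed in: The nut is undone by more than 0.85 rad (a hole spacing less the play of the pins) from its tight stop, and the larger key stands at rest in a cup of the stand: upright within 0.08 rad, within 5 mm of the cup's centre, its foot down on the ledge (within 2.5 mm) (value of joint nut above 0.85 rad and (horizontal distance between pin_key and cup_near below 0.005 m or horizontal distance between pin_key and cup_far below 0.005 m) and z of pin_key_grip in the frame of cup_near below 0.0705 m and angle between pin_key_grip's own z axis and vertical below 0.08 rad and linear speed of pin_key below 0.02 m/s); the robot touches nothing.
It fails at once if the key is rammed on the nut or the nut is forced: more than 40 N between them (contact force between pin_key and nut above 40 N).
It fails at once if the key is dropped or laid over (angle between pin_key_grip's own z axis and vertical above 0.5 rad).
It fails at once if the smaller key is moved out of its place (distance of small_key_grip from where it was at the start of the episode above 0.02 m).
It fails at once if a bystander is knocked about (moved by more than 20 mm) (distance of any of puck_a, puck_b, hex_key, brush, oil_bottle, tape from where it was at the start of the episode above 0.02 m).
It also fails if it takes over 67 s, if anything falls off the work surface, if the arm or the gripper's body presses on something with over 40 N, if the wrist force passes 120 N, or if a joint passes its speed limit or range.

## Robot

A 7-joint arm with a two-finger parallel gripper is mounted at the origin on a cart in front of the work surface, level with it; the furniture and walls round the work are solid. World frame = base frame: x ahead of the robot, y to its left, z up, the work surface at z = 0. Lengths are in m, angles in rad, forces in N, time in s.
With the tool pointing down it reaches from about 0.4 to 0.9 m from the base axis. Payload 5.5 kg.
Tool frame: the origin (TCP) lies on the centre line of the jaws, within the pads' length; the fingertips stand 14 mm ahead of it and the grasp point (between the pads) lies 5 mm behind it; z points along the fingers, y is the direction in which the jaws open and shut (so a half turn about z gives the same grasp; the last joint's range is limited). The gripper opens to 85 mm and grips with 20 to 120 N. Pads are 22 mm wide; open, the fingers measure 114 mm over their backs; the gripper's body (76 mm by 85 mm) begins 54 mm behind the grasp point. The pads swing forward as they close: fully open they stand 13 mm farther back than shut.
Start: joints at [0.263, 0.501, -0.427, 1.55, 0.221, 1.138, -0.21], TCP at [0.65, 0, 0.245] pointing down, gripper open.
Joint ranges: [-2.88, 2.88], [-0.31, 2.03], [-1.54, 1.56], [0.2, 2.42], [-1.41, 4.55], [0.19, 2.02], [-2.57, 2.57]. Speed limits (rad/s): [2.57, 2.57, 3.14, 3.14, 3.14, 3.14, 3.14].

## Interface

Orientations are given as [roll, pitch, yaw] about the fixed x, y, z axes, in that order (R = Rz(yaw) Ry(pitch) Rx(roll)).
In Python, from station import telemetry, get_image, workorder gives the robot as it stands.
- The arm moves only by the tool servo_tool, never from a script. Its argument "steps" is a list of rows, each a list of 2 entries, a list of its own where there are three numbers: the shift along the tool's x, y, z in cm, then the turn, a rotation vector about the tool's x, y, z in degrees. A call has 1 to 20 rows; each row is the pose to reach, as a shift and turn from the pose commanded when the call began, along the tool's axes at that moment; what a row does not reach only later rows make up. A row lasts 1/8 s, in which the tool goes at most 62.5 mm and 10.7 degrees, less where a joint would pass 70% of its speed; a pose out of reach is approached as far as the arm can. A call with a gripper value outside its range is refused whole. "hand" is the closure, from 0 (fully open) to 1 (shut), set as the call begins (left out, the last holds). The fingers move at their own pace and stop on an object; "newtons" is the grip in N (left out, the last holds). Time passes only in rows, so rows that repeat a pose let the fingers close. It gives the time, the measured TCP pose, the force and the opening at its end, in the units of the state.
- telemetry.sense(): the state, without advancing time (a new reading comes with each control period).
- get_image(name): name is "scene" or "side" or "wrist"; returns a dict with "image" (400x640x3 uint8, red, green, blue), "K" (3x3 intrinsics, pixels), "dist_coeffs" ([k1, k2, p1, p2, k3] as OpenCV has them; the pictures are not rectified), "R" (3x3) and "t" (3): a world point X has camera coordinates R X + t; the wrist camera has in their place "mount" (4x4, takes a point from camera to tool coordinates, whose origin is the TCP and whose axes are the flange's). Camera axes: x right, y down, z forward; pixel columns grow to the right and rows downward; lengths in m; the calibration is good to about 2 mm. A picture is of the moment at which its call begins: read the wrist's pose just before it. There is no depth.
- workorder.close_job(): hands the job in, once; it reports no verdict.
The state is a dict: "time": time; "q": joint angles; "qvel": joint speeds; "joint_torque": joint torques, N m; "position": TCP position; "orientation": TCP orientation; "wrist_force": force on the tool from outside, world axes, zero at the start; "wrist_torque": the same for the moment, N m; "finger_gap": finger opening in m.
Only numpy, scipy, OpenCV 4.12 (cv2) and the standard library are available. Lean on these libraries where they do the work, as an engineer would, in place of code of your own. Each camera call takes 0.05 s, during which the arm holds its last target.

## Working session

There is one attempt and no reset: what is moved stays moved. The work goes in short steps, Python scripts to look and compute and a tool call to move; the robot and the scene stay as the last step left them, time stands still between calls to the robot, and variables do not carry over. Pictures are saved under pics/ and viewed, and the job is handed in when it is done.

Besides the shell and the picture viewer there is one more tool, called after "Emit:" by a JSON object that holds its "fn" and its "kwargs". servo_tool: Moves the arm, as the interface text tells. Its arguments: {"type":"object","properties":{"steps":{"type":"array","items":{"type":"array"}},"hand":{"type":"number"},"newtons":{"type":"number"}},"required":["steps"]}

```bash
mkdir -p pics; ls; python3 - <<'E'
from station import telemetry,get_image
import cv2
s=telemetry.sense(); print({k:s[k] for k in ['time','position','orientation','wrist_force','finger_gap']})
for n in ['scene','side','wrist']:
    d=get_image(n); cv2.imwrite(f'pics/{n}0.png',d['image'][:,:,::-1])
    print(n,d['K'],d['dist_coeffs'],d.get('R'),d.get('t'),d.get('mount'))
E
```

```text
pics
{'time': 0.0, 'position': array([ 6.49348709e-01, -1.19289274e-05,  2.44258212e-01]), 'orientation': array([-3.13968422e+00, -1.16077281e-04,  1.57089879e+00]), 'wrist_force': array([0.3877457 , 0.55186194, 0.72867679]), 'finger_gap': 0.08507884406833637}
scene [[381.42128372   0.         323.09042879]
 [  0.         381.42128372 196.49074858]
 [  0.           0.           1.        ]] [-0.03340593  0.          0.          0.          0.        ] [[ 0.71084153 -0.70293303  0.02427913]
 [-0.3984528  -0.43090135 -0.80966622]
 [ 0.57960304  0.56587029 -0.58638821]] [-0.49288995  0.24885231  0.78436419] None
side [[385.32481048   0.         312.88612409]
 [  0.         385.32481048 196.34251121]
 [  0.           0.           1.        ]] [-0.00935088  0.          0.          0.          0.        ] [[-0.05586872  0.99840115 -0.00859197]
 [ 0.77060662  0.0376468  -0.6361982 ]
 [-0.63485756 -0.0421646  -0.77147782]] [ 0.12648201 -0.40453575  1.51729799] None
wrist [[339.80314034   0.         321.52168114]
 [  0.         339.80314034 191.95765671]
 [  0.           0.           1.        ]] [-0.02780804  0.          0.          0.          0.        ] None None [[-4.00680568e-04 -9.61424745e-01 -2.75067810e-01  6.97931350e-02]
 [ 9.99999759e-01 -5.41024952e-04  4.34344917e-04 -1.13268350e-03]
 [-5.66408499e-04 -2.75067569e-01  9.61424730e-01 -1.28039235e-01]
 [ 0.00000000e+00  0.00000000e+00  0.00000000e+00  1.00000000e+00]]
```

View pics/scene0.png

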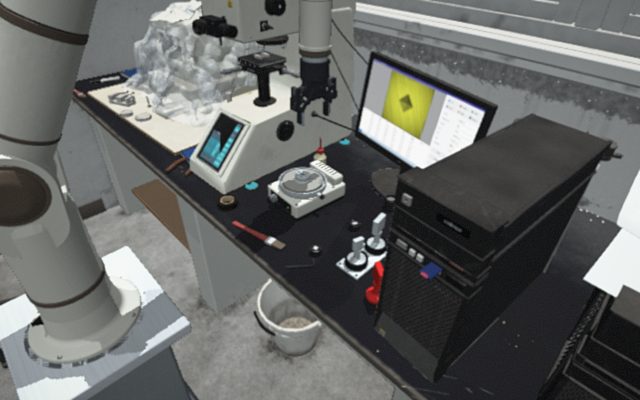

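View pics/side0.png

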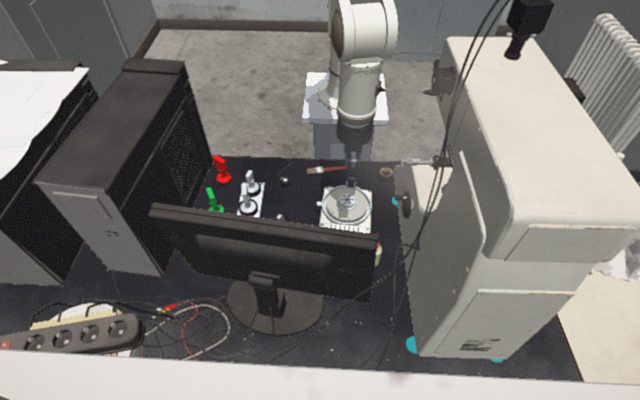

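View pics/wrist0.png

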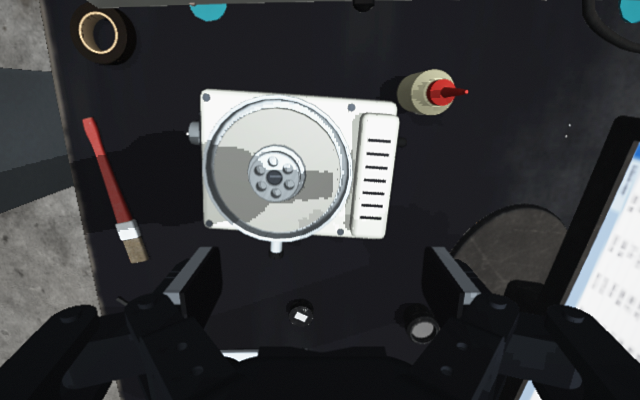

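```bash
cat > h.py <<'E'
import numpy as np,cv2
from station import telemetry,get_image
from scipy.spatial.transform import Rotation as Ro
def pose(s):
    R=Ro.from_euler('xyz',s['orientation']).as_matrix(); return R,np.array(s['position'])
def cam(n):
    s=telemetry.sense(); d=get_image(n)
    K=np.array(d['K']);D=np.array(d['dist_coeffs'])
    if 'mount' in d and d['mount'] is not None:
        R,p=pose(s); M=np.array(d['mount']); Rwc=R@M[:3,:3]; c=R@M[:3,3]+p
    else:
        Rwc=np.array(d['R']).T; c=-Rwc@np.array(d['t'])
    return d['image'],dict(K=K,D=D,R=Rwc,c=c)
def ray(C,uv):
    n=cv2.undistortPoints(np.array([[uv]],float),C['K'],C['D'])[0,0]
    v=C['R']@np.array([n[0],n[1],1]); return C['c'],v/np.linalg.norm(v)
def onz(C,uv,z):
    c,v=ray(C,uv); return c+v*(z-c[2])/v[2]
def proj(C,X):
    X=np.atleast_2d(np.array(X,float)); R=C['R'].T
    return cv2.projectPoints(X,cv2.Rodrigues(R)[0],-R@C['c'],C['K'],C['D'])[0][:,0]
def tri(*cu):
    A=np.zeros((3,3));b=np.zeros(3)
    for C,uv in cu:
        c,v=ray(C,uv);P=np.eye(3)-np.outer(v,v);A+=P;b+=P@c
    X=np.linalg.solve(A,b)
    return X,[np.linalg.norm((np.eye(3)-np.outer(ray(C,u)[1],ray(C,u)[1]))@(X-C['c'])) for C,u in cu]
def crop(im,x,y,w,h,k,name):
    c=cv2.resize(im[y:y+h,x:x+w],None,fx=k,fy=k,interpolation=cv2.INTER_CUBIC)
    for i in range(0,w,20): cv2.putText(c,str(x+i),(i*k,8),0,.3,(255,255,0),1); cv2.line(c,(i*k,10),(i*k,14),(255,255,0),1)
    for i in range(0,h,20): cv2.putText(c,str(y+i),(0,i*k+4),0,.3,(255,255,0),1)
    cv2.imwrite(name,c[:,:,::-1])
E
python3 - <<'E'
from h import *
import pickle
o={}
for n in ['scene','side','wrist']:
    o[n]=cam(n)
pickle.dump(o,open('v0.pkl','wb'))
crop(o['scene'][0],310,190,100,120,5,'pics/s1.png')
crop(o['side'][0],200,140,100,100,6,'pics/d1.png')
crop(o['wrist'][0],230,130,100,95,7,'pics/w1.png')
E
```

```text
(no output)
```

View pics/s1.png

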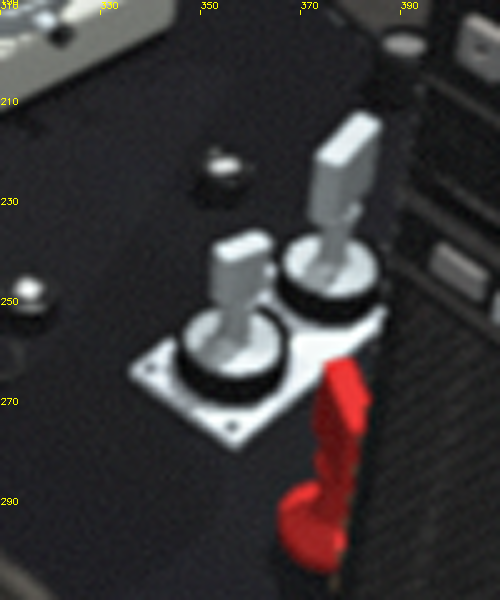

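View pics/d1.png

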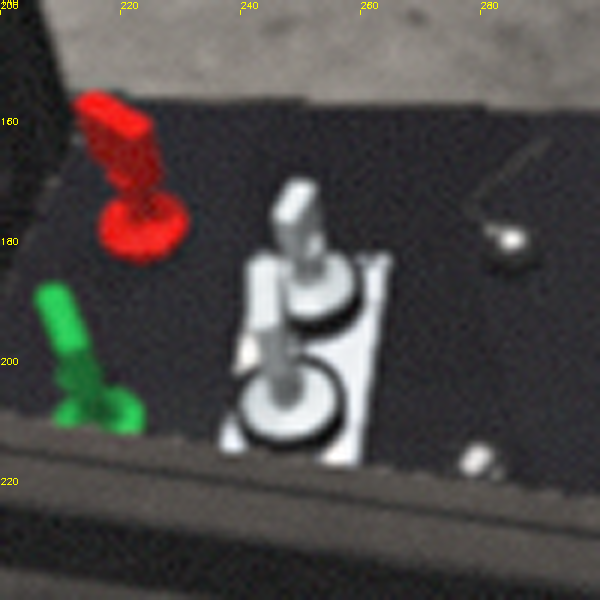

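View pics/w1.png

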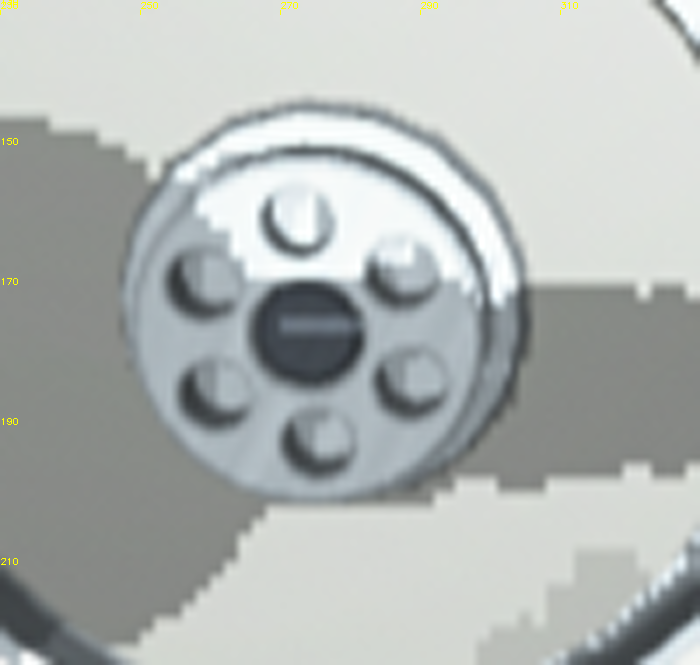

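```bash
python3 - <<'E'
from h import *
import pickle
o=pickle.load(open('v0.pkl','rb'));S,D,W=[o[n][1] for n in ['scene','side','wrist']]
print('footL',tri((S,(376.4,243.6)),(D,(248.3,206.7))))
print('footS',tri((S,(356.4,258.4)),(D,(252.5,187.5))))
print('nut',tri((S,(305,181)),(D,(347,201))),onz(W,(274.2,175.5),.09))
hs=[(272.5,161),(287.2,168.6),(288.7,184.5),(275.5,193),(260.8,186),(259.2,169.8)]
P=np.array([onz(W,h,.09) for h in hs]);c=P.mean(0);print(c)
for p in P: print(np.hypot(*(p-c)[:2]),np.degrees(np.arctan2(*(p-c)[1::-1]))%60)
print(onz(W,(302,314),.017),onz(W,(423,328),.017))
E
```

```text
footL (array([ 0.59628908, -0.28542242,  0.02042649]), [np.float64(0.0017970021870747834), np.float64(0.0017970021870745653)])
footS (array([ 0.52105261, -0.28477424,  0.0199131 ]), [np.float64(0.0018076418526449163), np.float64(0.0018076418526448501)])
nut (array([ 0.60585213, -0.00281361,  0.07024573]), [np.float64(0.007709256872511502), np.float64(0.007709256872511491)]) [0.60810902 0.00353316 0.09      ]
[0.60786324 0.00199251 0.09      ]
0.014123236780472778 32.89031214994981
0.013779594028518643 33.21166069381114
0.013987799484722297 32.710734879733415
0.014046954139782786 33.161698510037766
0.014011409875277669 33.5307894347288
0.013961477460288065 32.13423138210061
[ 0.62465304 -0.18670523  0.017     ] [ 0.77424552 -0.20743163  0.017     ]
```

Emit:
{"fn": "servo_tool", "kwargs": {"steps": [[[-6,-1,-1],[0,0,0]],[[-12,-2,-2],[0,0,0]],[[-18,-4,-4],[0,0,0]],[[-22,-5,-5],[0,0,0]],[[-22,-5,-5],[0,0,0]],[[-22,-5,-5],[0,0,0]],[[-22,-5,-5],[0,0,0]]]}}

```text
time: 1.18
position: [0.6004, -0.2178, 0.295]
orientation: [-3.141, -0.001, 1.574]
wrist_force: [0.4, -0.5, 0.0]
finger_gap: 0.0854
```

```bash
python3 - <<'E'
from h import *
import pickle
s=telemetry.sense();print(s['time'],s['position'],s['orientation'],s['qvel'].round(3))
o=cam('wrist');pickle.dump(o,open('v1.pkl','wb'));cv2.imwrite('pics/w2.png',o[0][:,:,::-1])
E
```

```text
1.175 [ 0.60042473 -0.21777889  0.29495382] [-3.14130735e+00 -1.22196690e-03  1.57371066e+00] [-0.005 -0.001  0.002 -0.002  0.001  0.001  0.001]
```

View pics/w2.png

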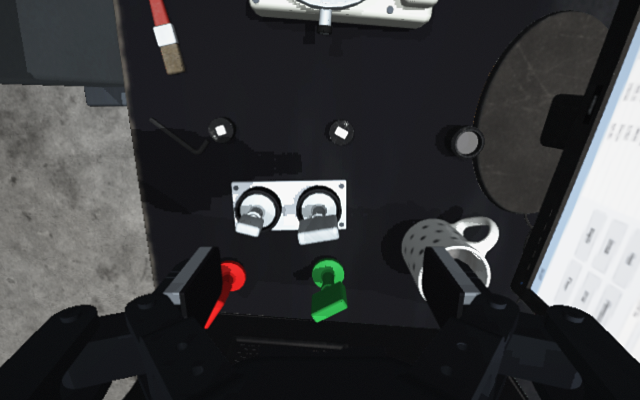

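```bash
python3 - <<'E'
from h import *
import pickle
o=pickle.load(open('v1.pkl','rb'))
crop(o[0],220,170,140,160,5,'pics/w3.png')
E
```

```text
(no output)
```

View pics/w3.png

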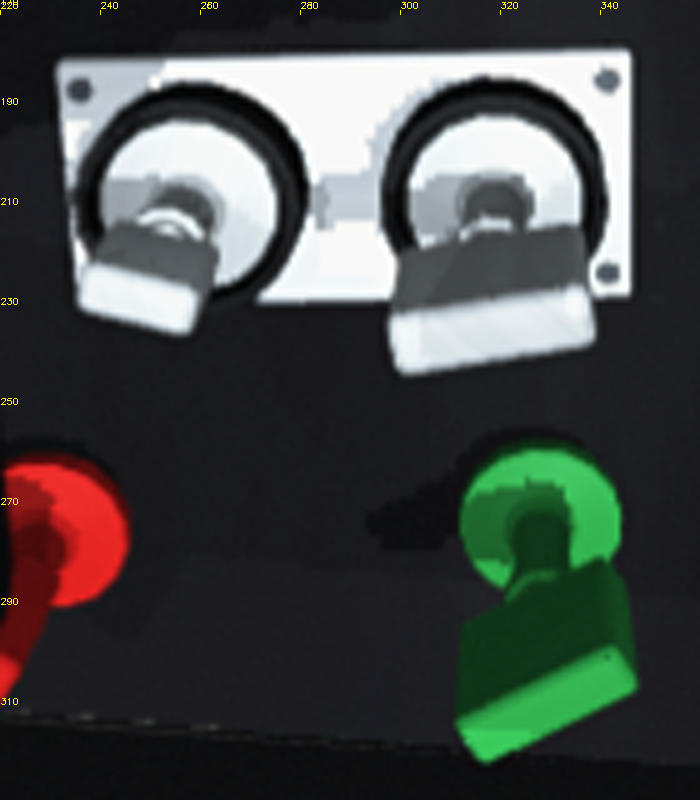

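```bash
python3 - <<'E'
from h import *
import pickle
o=pickle.load(open('v1.pkl','rb'));W=o[1];S=pickle.load(open('v0.pkl','rb'))['scene'][1]
print(tri((W,(318.7,236)),(S,(379.8,218))))
P=np.array([onz(W,p,.107) for p in [(298,233.6),(300.4,245),(339.4,238),(337,227.6)]])
print(P,P.mean(0))
e=[(P[i]-P[(i+1)%4])[:2] for i in range(4)]
for v in e: print(np.hypot(*v),np.degrees(np.arctan2(v[1],v[0])))
Q=np.array([onz(W,p,.0945) for p in [(220+79/5,170+310/5),(220+185/5,170+335/5),(220+198/5,170+292/5),(220+92/5,170+262/5)]])
print(Q.mean(0),np.hypot(*(Q[0]-Q[1])[:2]))
# plate corners (top ~?)
pc=[(231.5,182.5),(346,180.5),(346,229)]
for z in (.005,.01,.018):
  C=[onz(W,p,z) for p in pc]; print(z,np.linalg.norm(C[0]-C[1]),np.linalg.norm(C[1]-C[2]),(C[0]+C[2])/2, np.degrees(np.arctan2(*(C[1]-C[0])[1::-1])))
# rim circles
for c in [(258.5,208.5),(318.7,207)]: print(onz(W,c,.029))
E
```

```text
(array([ 0.59679217, -0.28617793,  0.10261636]), [np.float64(0.00015036169674393024), np.float64(0.00015036169674398603)])
[[ 0.57596423 -0.2816297   0.107     ]
 [ 0.57818483 -0.29407667  0.107     ]
 [ 0.61755795 -0.28630357  0.107     ]
 [ 0.61497015 -0.27508072  0.107     ]] [ 0.59666929 -0.28427267  0.107     ]
0.012643501259866309 100.11540713108955
0.04013307450825783 -168.8321948828404
0.011517335740244529 -77.01552318685643
0.03955187657044725 9.530896233074001
[ 0.52277908 -0.28302396  0.0945    ] 0.022561592261048945
0.005 0.14551924944939354 0.06598785087226335 [ 0.55852057 -0.2864912   0.005     ] 1.1607387928775625
0.01 0.14377892184896687 0.0651986736424442 [ 0.55900618 -0.28483663  0.01      ] 1.1607387928775714
0.018 0.1409943976882843 0.06393599007473358 [ 0.55978316 -0.28218933  0.018     ] 1.1607387928775603
[ 0.52243246 -0.28161129  0.029     ]
[ 0.59611973 -0.27948072  0.029     ]
```

```bash
python3 - <<'E'
from h import *
import pickle
o=pickle.load(open('v1.pkl','rb'));W=o[1];v0=pickle.load(open('v0.pkl','rb'));S=v0['scene'][1];D=v0['side'][1]
s=telemetry.sense();print(s['q'].round(3))
# green top: wrist / side
print('green top',tri((W,(329.5,302)),(D,(208.7,188.5))),onz(W,(329.5,302),.107))
print('green foot',onz(W,(328,274),.01))
print('red foot',onz(W,(233,277),.01))
print('tower edge',onz(W,(220,312),0),onz(W,(345,324),0))
print('tower top corner', tri((S,(401,188)),(D,(184,65))),tri((S,(401,188)),(D,(211,162))))
E
```

```text
[ 0.586  0.433 -0.384  1.525  0.167  1.216  0.179]
green top (array([ 0.60638208, -0.37376849,  0.10279864]), [np.float64(0.008985366853972382), np.float64(0.00898536685397236)]) [ 0.60827574 -0.36043872  0.107     ]
green foot [ 0.60863697 -0.38174852  0.01      ]
red foot [ 0.47889833 -0.38688429  0.01      ]
tower edge [ 0.45290133 -0.449839    0.        ] [ 0.6343978  -0.46938875  0.        ]
tower top corner (array([ 0.40105655, -0.44074057,  0.36085333]), [np.float64(0.0029801360849614337), np.float64(0.0029801360849614216)]) (array([ 0.59836418, -0.34168255,  0.21355366]), [np.float64(0.011732643513053033), np.float64(0.011732643513052969)])
```

Emit:
{"fn": "servo_tool", "kwargs": {"steps": [[[-2,-0.1,0],[0,0,10]],[[-4,-0.2,0],[0,0,20]],[[-6.7,-0.4,0],[0,0,30]],[[-6.7,-0.4,2],[0,0,40]],[[-6.7,-0.4,4],[0,0,50]],[[-6.7,-0.4,6],[0,0,60]],[[-6.7,-0.4,8],[0,0,70]],[[-6.7,-0.4,9.5],[0,0,80]],[[-6.7,-0.4,9.5],[0,0,80]],[[-6.7,-0.4,9.5],[0,0,80]],[[-6.7,-0.4,9.5],[0,0,80]]], "hand": 0.45}}

```text
time: 2.6
position: [0.5967, -0.2869, 0.2013]
orientation: [3.141, -0.001, 0.177]
wrist_force: [-0.6, -0.2, 0.0]
finger_gap: 0.0469
```

```bash
python3 - <<'E'
from h import *
import pickle
s=telemetry.sense();print(s['time'],s['position'],s['orientation'],s['q'].round(3),s['finger_gap'],s['wrist_force'])
o=cam('wrist');pickle.dump(o,open('v2.pkl','wb'));cv2.imwrite('pics/w4.png',o[0][:,:,::-1])
E
```

```text
2.6 [ 0.59671223 -0.28692357  0.20132765] [ 3.14083351e+00 -1.47950856e-03  1.76887927e-01] [ 0.464  0.529 -0.079  1.569  0.046  1.044 -1.021] 0.046872897950450854 [-0.57398425 -0.23424505  0.00794586]
```

View pics/w4.png

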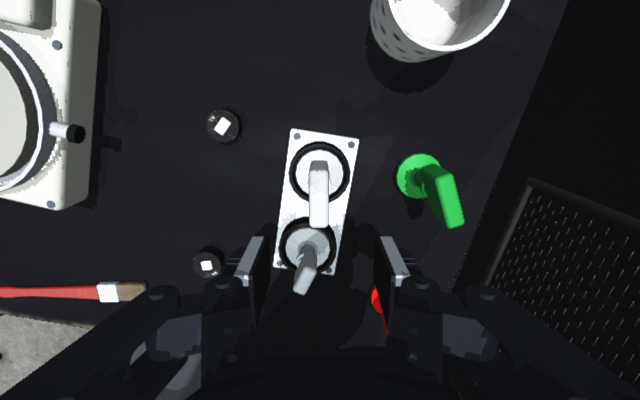

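```bash
python3 - <<'E'
from h import *
import pickle
o=pickle.load(open('v2.pkl','rb'))
crop(o[0],270,120,100,110,6,'pics/w5.png')
C=o[1]
# predicted top corners
for z in (.107,.103):
  for yaw in (10,):
    c,s=np.cos(np.radians(yaw)),np.sin(np.radians(yaw))
    print(proj(C,[[.5965+c*a*.021-s*b*.007,-.285+s*a*.021+c*b*.007,z] for a,b in [(-1,-1),(-1,1),(1,1),(1,-1)]]).round(1).tolist())
E
```

```text
[[328.9, 227.9], [309.0, 227.8], [308.5, 169.2], [329.4, 169.2]]
[[328.8, 225.8], [309.2, 225.7], [308.7, 167.9], [329.3, 168.0]]
```

View pics/w5.png

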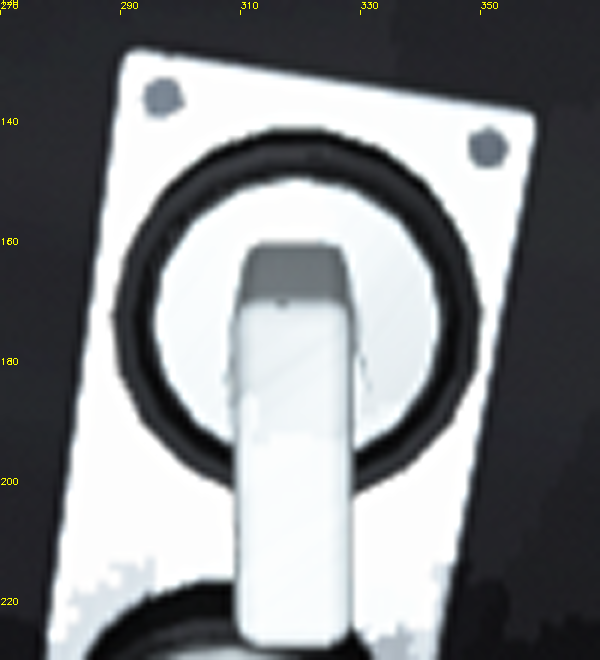

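Emit:
{"fn": "servo_tool", "kwargs": {"steps": [[[0,-0.2,3],[0,0,0]],[[0,-0.2,6],[0,0,0]],[[0,-0.2,8.5],[0,0,0]],[[0,-0.2,10.5],[0,0,0]],[[0,-0.2,12],[0,0,0]],[[0,-0.2,12],[0,0,0]],[[0,-0.2,12],[0,0,0]]]}}

```text
time: 3.52
position: [0.5964, -0.2853, 0.0812]
orientation: [3.141, -0.001, 0.175]
wrist_force: [0.3, -0.8, 0.0]
finger_gap: 0.047
```

```bash
python3 - <<'E'
from h import *
import pickle
s=telemetry.sense();print(s['time'],s['position'],s['orientation'],s['q'].round(3),s['finger_gap'],s['wrist_force'])
o=cam('wrist');pickle.dump(o,open('v3.pkl','wb'));cv2.imwrite('pics/w6.png',o[0][:,:,::-1])
E
```

```text
3.525 [ 0.59635208 -0.28531916  0.08118142] [ 3.14080316e+00 -1.24224322e-03  1.74613666e-01] [ 0.457  0.668 -0.072  1.643  0.06   0.831 -1.036] 0.04700725033825569 [ 0.34984312 -0.7696452   0.02628974]
```

View pics/w6.png

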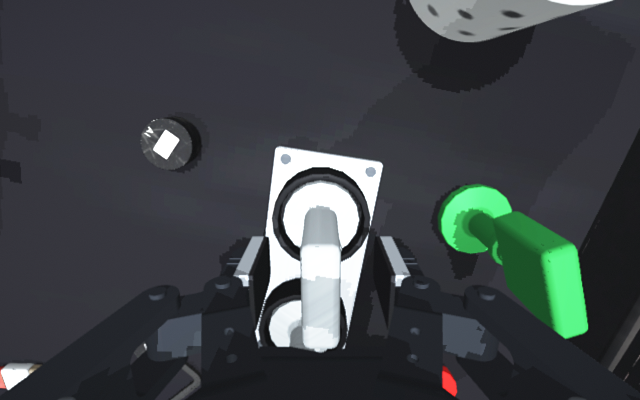

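Emit:
{"fn": "servo_tool", "kwargs": {"steps": [[[0,0,0],[0,0,0]],[[0,0,0],[0,0,0]],[[0,0,0],[0,0,0]],[[0,0,0],[0,0,0]],[[0,0,0],[0,0,0]],[[0,0,0],[0,0,0]]], "hand": 1, "newtons": 90}}

```text
time: 4.32
position: [0.5962, -0.2851, 0.0811]
orientation: [3.141, -0.001, 0.175]
wrist_force: [-1.6, 1.1, 6.8]
finger_gap: 0.0133
```

Emit:
{"fn": "servo_tool", "kwargs": {"steps": [[[0,0,-0.5],[0,0,0]],[[0,0,-1.5],[0,0,0]],[[0,0,-3],[0,0,0]],[[0,0,-5.5],[0,0,0]],[[0,0,-8.5],[0,0,0]],[[0,0,-11.5],[0,0,0]],[[0,0,-13],[0,0,0]],[[0,0,-13],[0,0,0]],[[0,0,-13],[0,0,0]],[[0,0,-13],[0,0,0]]]}}

```text
time: 5.58
position: [0.5948, -0.2846, 0.2086]
orientation: [-3.14, 0.002, 0.175]
wrist_force: [0.5, -0.2, -2.4]
finger_gap: 0.0131
```

```bash
python3 - <<'E'
from h import *
import pickle
s=telemetry.sense();print(s['time'],s['position'],s['orientation'],s['q'].round(3),s['finger_gap'],s['wrist_force'],s['wrist_torque'])
o=cam('wrist');pickle.dump(o,open('v4.pkl','wb'));cv2.imwrite('pics/w7.png',o[0][:,:,::-1])
E
```

```text
5.575 [ 0.59478069 -0.28459185  0.20862511] [-3.13996140e+00  2.29386419e-03  1.74639847e-01] [ 0.462  0.52  -0.079  1.566  0.045  1.06  -1.025] 0.013144320210226702 [ 0.51590015 -0.21405387 -2.3922456 ] [-0.04111699 -0.02885462  0.03635228]
```

View pics/w7.png

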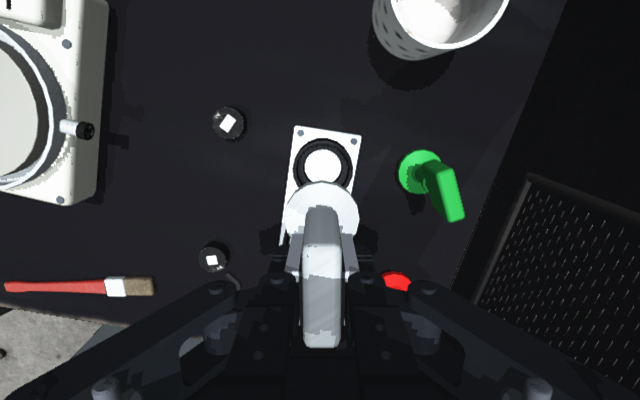

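```bash
python3 - <<'E'
from h import *
import pickle
o=pickle.load(open('v4.pkl','rb'))
crop(o[0],270,115,110,125,6,'pics/w8.png')
C=o[1]
print(onz(C,(323,166),.022),onz(C,(323,166),.029))
E
```

```text
[ 0.59874971 -0.28481064  0.022     ] [ 0.6001707  -0.28453724  0.029     ]
```

View pics/w8.png

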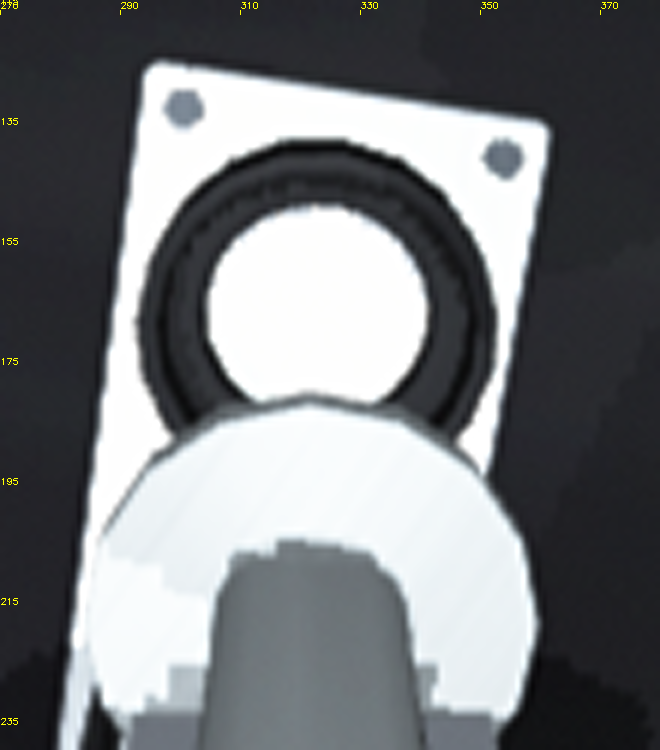

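Emit:
{"fn": "servo_tool", "kwargs": {"steps": [[[0.6,-2.5,0],[0,0,-9]],[[1.2,-5.3,0],[0,0,-19]],[[1.9,-8.3,0],[0,0,-29]],[[2.6,-11.3,0],[0,0,-39]],[[3.3,-14.3,0],[0,0,-49]],[[3.9,-17.3,0],[0,0,-59]],[[4.5,-20,0],[0,0,-68]],[[5.1,-22.5,0],[0,0,-77]],[[5.4,-23.9,0],[0,0,-83]],[[5.4,-23.9,0],[0,0,-83]],[[5.4,-23.9,0],[0,0,-83]],[[5.4,-23.9,0],[0,0,-83]]]}}

```text
time: 7.12
position: [0.6072, -0.0417, 0.2101]
orientation: [-3.141, 0.001, 1.62]
wrist_force: [1.7, -0.5, -3.5]
finger_gap: 0.0127
```

```bash
python3 - <<'E'
from h import *
import pickle
s=telemetry.sense();print(s['time'],s['position'],s['orientation'],s['q'].round(3),s['finger_gap'],s['wrist_force'],s['wrist_torque'])
o=cam('wrist');pickle.dump(o,open('v5.pkl','wb'))
crop(o[0],240,80,160,150,5,'pics/w9.png')
E
```

```text
7.125 [ 0.60722289 -0.04170957  0.21008237] [-3.14117082e+00  5.83586959e-04  1.62019240e+00] [ 0.362  0.467 -0.447  1.693  0.229  1.035 -0.112] 0.012681818016236447 [ 1.68618663 -0.49744179 -3.52603708] [-0.03468471  0.00434013 -0.06907217]
```

View pics/w9.png

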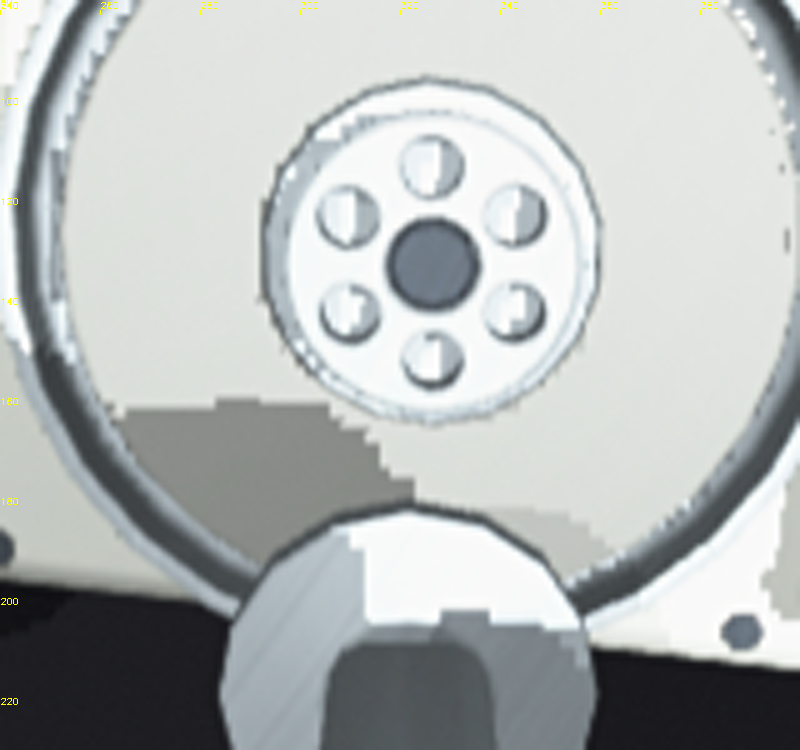

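```bash
python3 - <<'E'
from h import *
import pickle
o=pickle.load(open('v5.pkl','rb'));W=o[1]
hs=[(240+a/5,80+b/5) for a,b in [(432,166),(515,216),(514,313),(433,361),(350,315),(348,217)]]
P=np.array([onz(W,h,.09) for h in hs]);c=P.mean(0);print('nut',c,onz(W,(240+434/5,80+264/5),.09))
A=[np.degrees(np.arctan2(*(p-c)[1::-1])) for p in P]
print([round(np.hypot(*(p-c)[:2]),4) for p in P],np.round(np.array(A)%60,1),np.mean(np.array(A)%60))
zf=.2101-.0589
print('foot',onz(W,(321.7,217),zf), onz(W,(321.7,217),zf+.002))
E
```

```text
nut [0.60757055 0.0014978  0.09      ] [0.60784906 0.00170995 0.09      ]
[np.float64(0.0141), np.float64(0.0138), np.float64(0.0138), np.float64(0.014), np.float64(0.0139), np.float64(0.0139)] [33.  33.4 32.9 33.6 33.9 33.1] 33.32778951514522
foot [ 0.6061972  -0.04065601  0.1512    ] [ 0.60615977 -0.03992045  0.1532    ]
```

Emit:
{"fn": "servo_tool", "kwargs": {"steps": [[[1.5,0.1,0],[0,0,0]],[[3,0.25,0],[0,0,0]],[[4.2,0.34,0.5],[0,0,0]],[[4.2,0.34,1.8],[0,0,0]],[[4.2,0.34,3.2],[0,0,0]],[[4.2,0.34,4.2],[0,0,0]],[[4.2,0.34,4.2],[0,0,0]],[[4.2,0.34,4.2],[0,0,0]],[[4.2,0.34,4.2],[0,0,0]]]}}

```text
time: 8.3
position: [0.609, 0.0018, 0.1689]
orientation: [3.14, 0.0, 1.623]
wrist_force: [0.6, 0.2, -2.7]
finger_gap: 0.0132
```

```bash
python3 - <<'E'
from h import *
import pickle
s=telemetry.sense();print(s['time'],s['position'],s['orientation'],s['q'].round(3),s['finger_gap'],s['wrist_force'],s['wrist_torque'])
o=cam('wrist');pickle.dump(o,open('v6.pkl','wb'))
crop(o[0],240,130,160,120,5,'pics/w10.png')
o=cam('side');crop(o[0],315,160,70,70,8,'pics/d10.png')
o=cam('scene');crop(o[0],270,140,70,70,8,'pics/s10.png')
E
```

```text
8.3 [0.60897082 0.00177112 0.16890078] [3.14049614e+00 5.68692268e-05 1.62295764e+00] [ 0.288  0.515 -0.444  1.726  0.262  0.958 -0.206] 0.013190048824453043 [ 0.59655281  0.18706734 -2.68795425] [ 0.03114802 -0.03512142 -0.01160078]
```

View pics/w10.png

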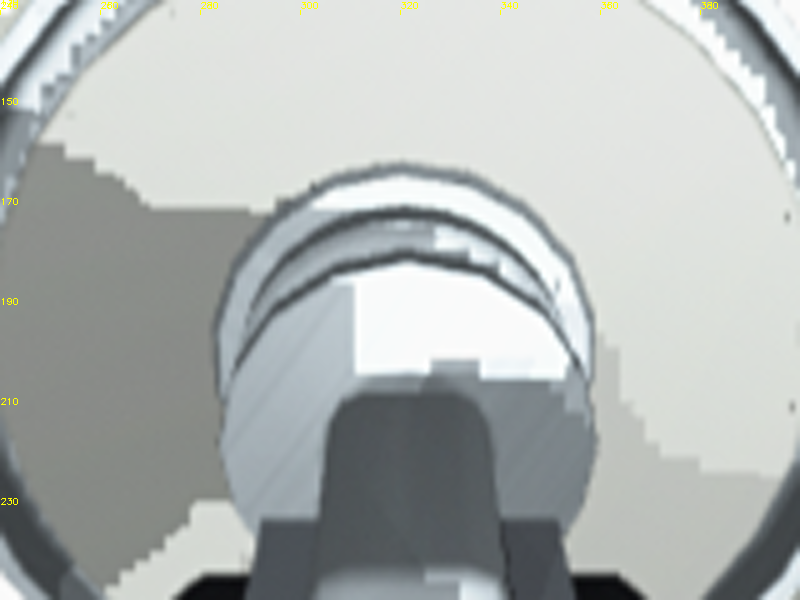

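View pics/d10.png

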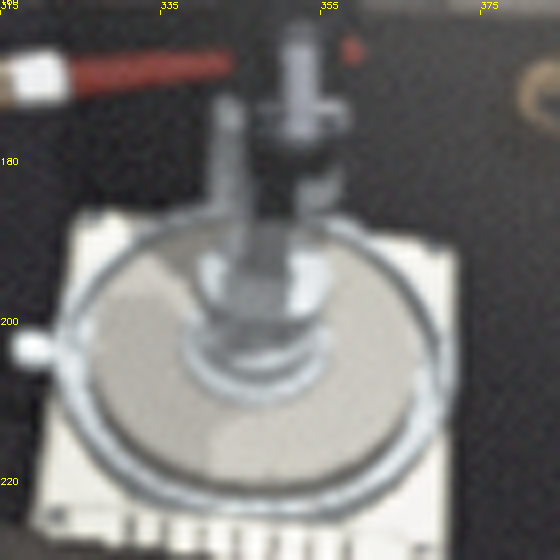

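View pics/s10.png

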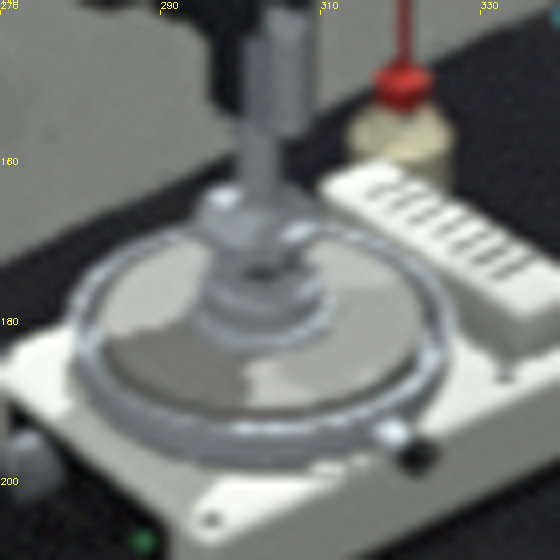

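```bash
python3 - <<'E'
from h import *
import pickle
W=pickle.load(open('v6.pkl','rb'))[1]
t=np.linspace(0,2*np.pi,73)
def ext(c,r,z):
    p=proj(W,np.c_[c[0]+r*np.cos(t),c[1]+r*np.sin(t),z+0*t]); return p.min(0).round(1),p.max(0).round(1)
for r,z in [(.022,.09),(.022,.078),(.0195,.09),(.022,.086)]: print(r,z,ext((.6077,.0016),r,z))
for z in (.1045,.108,.110): print('foot',z,ext((.609,.0018),.022,z),ext((.6077,.0018),.022,z),ext((.6077,.003),.022,z))
E
```

```text
0.022 0.09 (array([286.8, 174.6]), array([355.3, 239.6]))
0.022 0.078 (array([288.5, 170.5]), array([353.6, 232.5]))
0.0195 0.09 (array([290.7, 178.5]), array([351.4, 236.1]))
0.022 0.086 (array([287.4, 173.2]), array([354.7, 237.2]))
foot 0.1045 (array([286.6, 180. ]), array([359.8, 249. ])) (array([284.4, 179.9]), array([357.6, 248.9])) (array([284.5, 177.9]), array([357.8, 247.1]))
foot 0.108 (array([286. , 181.5]), array([360.4, 251.5])) (array([283.8, 181.4]), array([358.3, 251.4])) (array([283.9, 179.4]), array([358.4, 249.6]))
foot 0.11 (array([285.7, 182.4]), array([360.8, 253. ])) (array([283.5, 182.3]), array([358.6, 252.9])) (array([283.5, 180.2]), array([358.8, 251.1]))
```

Emit:
{"fn": "servo_tool", "kwargs": {"steps": [[[0,-0.03,0.2],[0,0,0]],[[0,-0.03,0.4],[0,0,0]],[[0,-0.03,0.6],[0,0,0]],[[0,-0.03,0.7],[0,0,0]],[[0,-0.03,0.8],[0,0,0]],[[0,-0.03,0.8],[0,0,0]]]}}

```text
time: 9.2
position: [0.6082, 0.0018, 0.1602]
orientation: [-3.141, -0.0, 1.623]
wrist_force: [0.4, -0.8, -1.5]
finger_gap: 0.0131
```

Emit:
{"fn": "servo_tool", "kwargs": {"steps": [[[0,0,0.1],[0,0,0]],[[0,0,0.2],[0,0,0]],[[0,0,0.2],[0,0,0]]]}}

```text
time: 9.57
position: [0.6081, 0.0019, 0.1582]
orientation: [-3.141, -0.0, 1.623]
wrist_force: [0.5, 0.3, -2.8]
finger_gap: 0.0131
```

Emit:
{"fn": "servo_tool", "kwargs": {"steps": [[[0,0,0.1],[0,0,0]],[[0,0,0.2],[0,0,0]],[[0,0,0.3],[0,0,0]],[[0,0,0.35],[0,0,0]],[[0,0,0.35],[0,0,0]]]}}

```text
time: 10.2
position: [0.6082, 0.0019, 0.1548]
orientation: [-3.142, -0.0, 1.623]
wrist_force: [-0.1, 0.4, -2.5]
finger_gap: 0.0125
```

```bash
python3 - <<'E'
from h import *
import pickle
s=telemetry.sense();print(s['time'],s['position'],s['orientation'],s['q'].round(3),s['finger_gap'],s['wrist_force'],s['wrist_torque'])
o=cam('wrist');pickle.dump(o,open('v7.pkl','wb'))
crop(o[0],240,130,160,120,5,'pics/w11.png')
E
```

```text
10.2 [0.60820339 0.00186533 0.15476179] [-3.14152843e+00 -5.97927180e-05  1.62320584e+00] [ 0.283  0.531 -0.439  1.737  0.271  0.934 -0.213] 0.012513232442215208 [-0.09148201  0.38130922 -2.53882395] [-0.03356635 -0.03181734 -0.00041983]
```

View pics/w11.png

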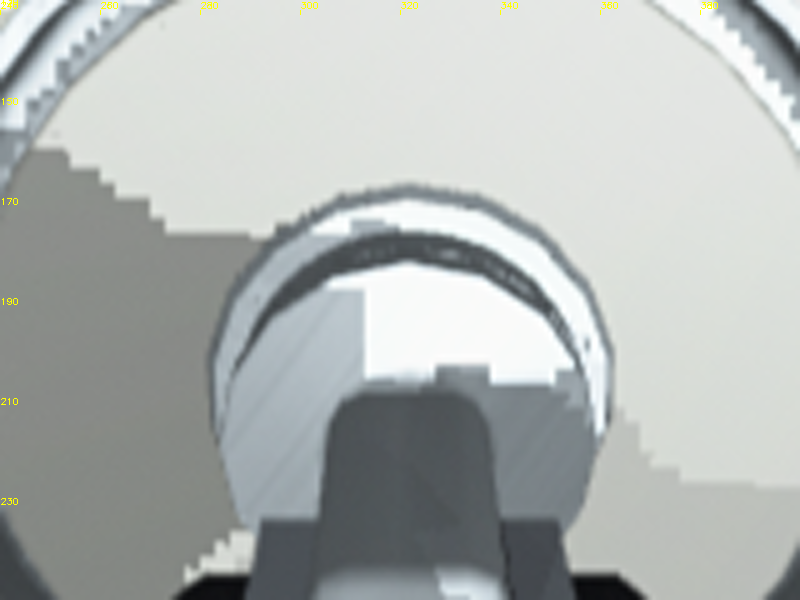

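Emit:
{"fn": "servo_tool", "kwargs": {"steps": [[[0,0,0.05],[0,0,0]],[[0,0,0.1],[0,0,0]],[[0,0,0.1],[0,0,0]]]}}

```text
time: 10.62
position: [0.6082, 0.0019, 0.1538]
orientation: [-3.142, -0.0, 1.623]
wrist_force: [-0.1, 0.3, -2.5]
finger_gap: 0.013
```

Emit:
{"fn": "servo_tool", "kwargs": {"steps": [[[0,0,0.04],[0,0,0]],[[0,0,0.08],[0,0,0]],[[0,0,0.08],[0,0,0]]]}}

```text
time: 11.0
position: [0.6083, 0.0019, 0.1531]
orientation: [3.141, 0.0, 1.623]
wrist_force: [-0.6, 0.1, -1.2]
finger_gap: 0.0128
```

Emit:
{"fn": "servo_tool", "kwargs": {"steps": [[[0,0,0.03],[0,0,0]],[[0,0,0.06],[0,0,0]],[[0,0,0.06],[0,0,0]]]}}

```text
time: 11.38
position: [0.6084, 0.0019, 0.153]
orientation: [3.141, 0.0, 1.623]
wrist_force: [-3.0, -0.2, 5.2]
finger_gap: 0.0131
```

Emit:
{"fn": "servo_tool", "kwargs": {"steps": [[[0,0,-0.08],[0,0,0]],[[0,0,-0.1],[0,0,4]],[[0,-0.01,-0.1],[0,0,8]],[[-0.01,-0.02,-0.1],[0,0,12]],[[-0.02,-0.03,-0.11],[0,0,16]],[[-0.02,-0.035,-0.11],[0,0,20]],[[-0.02,-0.035,-0.11],[0,0,20]]]}}

```text
time: 12.25
position: [0.6083, 0.0021, 0.1533]
orientation: [3.141, -0.001, 1.275]
wrist_force: [1.7, 0.7, -1.7]
finger_gap: 0.0132
```

```bash
python3 - <<'E'
from h import *
s=telemetry.sense();print(s['time'],s['position'],s['orientation'],s['q'].round(3),s['finger_gap'],s['wrist_force'],s['wrist_torque'])
E
```

```text
12.25 [0.60834872 0.00214548 0.15326341] [ 3.14077798e+00 -7.17831153e-04  1.27549383e+00] [ 0.224  0.52  -0.359  1.741  0.221  0.92  -0.522] 0.01321109825118382 [ 1.67531498  0.67423731 -1.70849118] [ 0.23409158 -0.34677613  0.12166061]
```

Emit:
{"fn": "servo_tool", "kwargs": {"steps": [[[0,0,-0.02],[0,0,4]],[[0,-0.01,-0.03],[0,0,8]],[[0,-0.02,-0.03],[0,0,12]],[[0,-0.03,-0.04],[0,0,16]],[[0,-0.04,-0.04],[0,0,20]],[[0,-0.05,-0.05],[0,0,25]],[[0,-0.05,-0.06],[0,0,30]],[[0,-0.05,-0.06],[0,0,30]]]}}

```text
time: 13.25
position: [0.6083, 0.002, 0.1537]
orientation: [3.141, -0.002, 0.753]
wrist_force: [5.1, 0.3, -5.7]
finger_gap: 0.0131
```

```bash
python3 - <<'E'
from h import *
s=telemetry.sense();print(s['time'],s['position'],s['orientation'],s['q'].round(3),s['finger_gap'],s['wrist_force'],s['wrist_torque'])
E
```

```text
13.25 [0.60832438 0.00199846 0.15374487] [ 3.14053111e+00 -1.51236323e-03  7.52796857e-01] [ 0.136  0.505 -0.242  1.744  0.147  0.908 -0.985] 0.013110338075882235 [ 5.06920737  0.33712412 -5.69372778] [ 0.14178026 -1.16235071  0.1710673 ]
```

Emit:
{"fn": "servo_tool", "kwargs": {"steps": [[[0.01,0,-0.01],[0,0,4]],[[0.02,0,-0.02],[0,0,8]],[[0.02,0,-0.02],[0,0,12]],[[0.02,0,-0.03],[0,0,16]],[[0.02,0,-0.03],[0,0,20]],[[0.02,0,-0.04],[0,0,24]],[[0.02,0,-0.04],[0,0,28]],[[0.02,0,-0.04],[0,0,28]],[[0.02,0,-0.04],[0,0,28]]]}}

```text
time: 14.38
position: [0.6084, 0.0018, 0.1541]
orientation: [3.141, -0.002, 0.265]
wrist_force: [4.4, 0.2, -8.1]
finger_gap: 0.013
```

```bash
python3 - <<'E'
from h import *
import pickle
s=telemetry.sense();print(s['time'],s['position'],s['orientation'],s['q'].round(3),s['finger_gap'],s['wrist_force'],s['wrist_torque'])
o=cam('wrist');pickle.dump(o,open('v8.pkl','wb'))
crop(o[0],240,130,160,140,5,'pics/w12.png')
E
```

```text
14.375 [0.60836311 0.00183551 0.15412826] [ 3.14119462e+00 -1.55316858e-03  2.65453076e-01] [ 0.054  0.496 -0.133  1.747  0.081  0.902 -1.418] 0.012961281049702145 [ 4.40819177  0.15210991 -8.08525745] [ 0.02027644 -1.45001568  0.18403594]
```

View pics/w12.png

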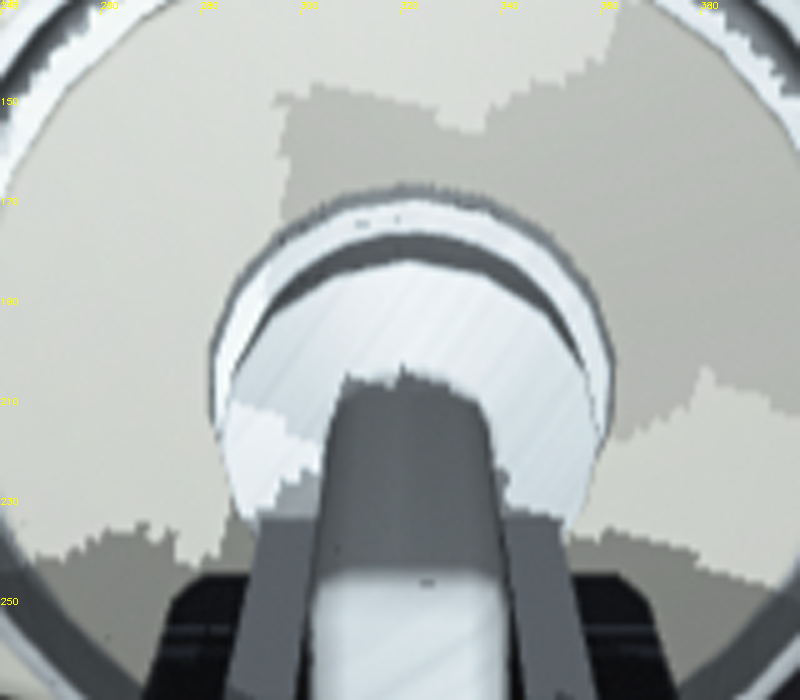

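Emit:
{"fn": "servo_tool", "kwargs": {"steps": [[[0,0,0],[0,0,-3]],[[0,0,0],[0,0,-6]],[[0,0,0],[0,0,-6]],[[0,0,0],[0,0,-6]]]}}

```text
time: 14.92
position: [0.6071, 0.0018, 0.1543]
orientation: [-3.141, 0.001, 0.367]
wrist_force: [-0.1, 0.8, -1.7]
finger_gap: 0.0129
```

```bash
python3 - <<'E'
from h import *
s=telemetry.sense();print(s['time'],s['position'],s['orientation'],s['wrist_force'],s['wrist_torque'])
E
```

```text
14.925 [0.60706348 0.0017825  0.15430426] [-3.14115981e+00  9.72816132e-04  3.66549342e-01] [-0.12196067  0.79618684 -1.71433745] [-0.02416483  0.02870742 -0.02532863]
```

Free of load. Lift out slowly, then clear.

Emit:
{"fn": "servo_tool", "kwargs": {"steps": [[[0,0,-0.3],[0,0,0]],[[0,0,-0.6],[0,0,0]],[[0,0,-0.9],[0,0,0]],[[0,0,-1.3],[0,0,0]],[[0,0,-2],[0,0,0]],[[0,0,-3.5],[0,0,0]],[[0,0,-5.5],[0,0,0]],[[0,0,-5.5],[0,0,0]],[[0,0,-5.5],[0,0,0]]]}}

```text
time: 16.05
position: [0.6073, 0.0019, 0.2094]
orientation: [-3.142, 0.0, 0.367]
wrist_force: [-0.6, 0.7, -2.5]
finger_gap: 0.0128
```

```bash
python3 - <<'E'
from h import *
import pickle
s=telemetry.sense();print(s['time'],s['position'],s['orientation'],s['q'].round(3),s['finger_gap'],s['wrist_force'],s['wrist_torque'])
R,p=pose(s)
d=np.array([.5962,-.2851,p[2]])-p
print('shift in tool cm',(R.T@d*100).round(2))
E
```

```text
16.05 [0.60734749 0.00189265 0.20941571] [-3.14156355e+00  9.89991026e-05  3.66531700e-01] [ 0.077  0.433 -0.162  1.705  0.08   1.01  -1.317] 0.012792644013724765 [-0.5831867   0.74816325 -2.45868063] [-0.00521476  0.01515494 -0.02131691]
shift in tool cm [-11.33  26.39   0.  ]
```

Emit:
{"fn": "servo_tool", "kwargs": {"steps": [[[-1,2.4,0],[0,0,1]],[[-2.3,5.4,0],[0,0,3]],[[-3.6,8.4,0],[0,0,4]],[[-4.9,11.4,0],[0,0,5]],[[-6.2,14.4,0],[0,0,6]],[[-7.5,17.4,0],[0,0,8]],[[-8.8,20.4,0],[0,0,9]],[[-10,23.4,0],[0,0,10]],[[-10.9,25.4,0],[0,0,11]],[[-11.3,26.4,0],[0,0,11]],[[-11.3,26.4,0],[0,0,11]],[[-11.3,26.4,0],[0,0,11]]]}}

```text
time: 17.55
position: [0.5972, -0.2831, 0.2094]
orientation: [-3.14, -0.0, 0.177]
wrist_force: [0.0, 0.3, -2.0]
finger_gap: 0.0129
```

```bash
python3 - <<'E'
from h import *
import pickle
s=telemetry.sense();print(s['time'],s['position'],s['orientation'],s['q'].round(3),s['finger_gap'],s['wrist_force'],s['wrist_torque'])
o=cam('wrist');pickle.dump(o,open('v9.pkl','wb'))
crop(o[0],240,100,160,140,5,'pics/w13.png')
E
```

```text
17.55 [ 0.59716223 -0.28313474  0.20937861] [-3.14029181e+00 -2.83362716e-04  1.76665454e-01] [ 0.433  0.519 -0.042  1.565  0.023  1.059 -1.009] 0.012938866452324688 [ 0.04020468  0.28344645 -2.02894429] [-0.00325991 -0.05356774 -0.04873543]
```

View pics/w13.png

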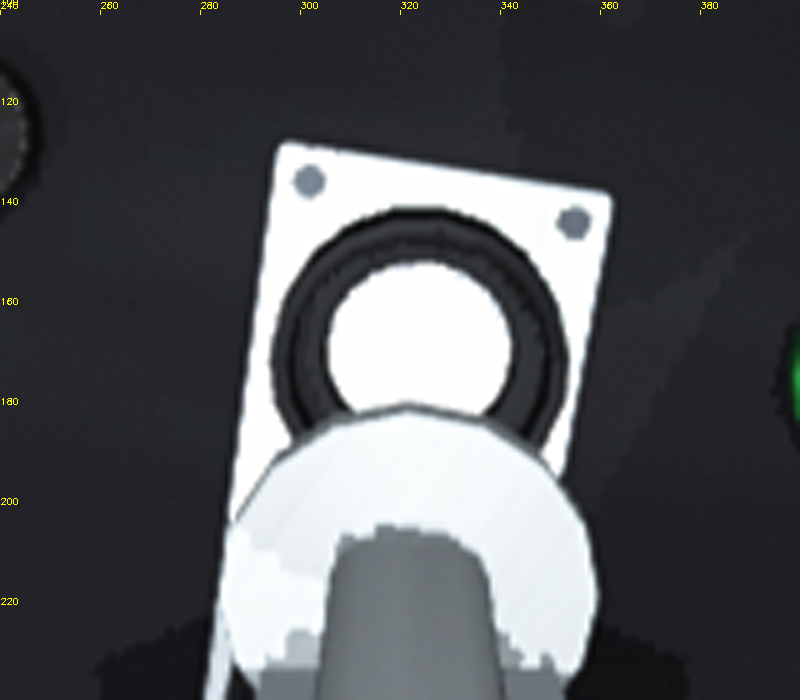

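Emit:
{"fn": "servo_tool", "kwargs": {"steps": [[[-0.13,0.2,2],[0,0,0]],[[-0.13,0.2,4.5],[0,0,0]],[[-0.13,0.2,7],[0,0,0]],[[-0.13,0.2,9],[0,0,0]],[[-0.13,0.2,10.2],[0,0,0]],[[-0.13,0.2,10.2],[0,0,0]],[[-0.13,0.2,10.2],[0,0,0]],[[-0.13,0.2,10.2],[0,0,0]]]}}

```text
time: 18.6
position: [0.5965, -0.2876, 0.1087]
orientation: [3.14, -0.002, 0.175]
wrist_force: [-0.3, -0.7, -2.5]
finger_gap: 0.013
```

```bash
python3 - <<'E'
from h import *
import pickle
s=telemetry.sense();print(s['time'],s['position'],s['orientation'],s['finger_gap'],s['wrist_force'],s['wrist_torque'])
R,p=pose(s)
print((R.T@(np.array([.5962,-.2851,.0811])-p)*100).round(2))
o=cam('wrist');pickle.dump(o,open('v10.pkl','wb'))
crop(o[0],240,130,160,120,5,'pics/w14.png')
E
```

```text
18.6 [ 0.59653872 -0.28759696  0.10868319] [ 3.14046938e+00 -1.72875450e-03  1.74510697e-01] 0.013021722399063908 [-0.31868293 -0.72905633 -2.46515539] [-0.0084993   0.00646981 -0.00086778]
[ 0.01 -0.25  2.76]
```

View pics/w14.png

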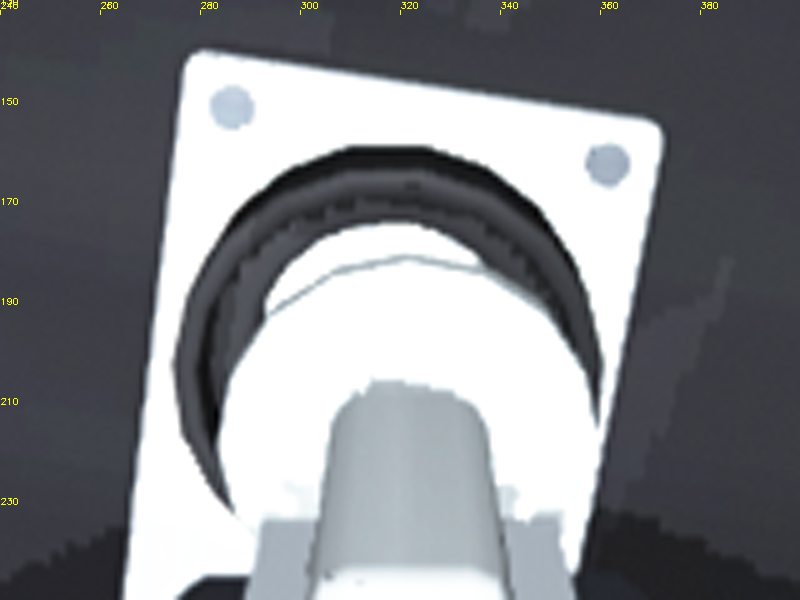

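Emit:
{"fn": "servo_tool", "kwargs": {"steps": [[[0.01,-0.24,0.3],[0,0,0]],[[0.01,-0.24,0.3],[0,0,0]],[[0.01,-0.24,0.3],[0,0,0]]]}}

```text
time: 19.02
position: [0.5954, -0.2847, 0.1045]
orientation: [-3.142, -0.0, 0.175]
wrist_force: [-0.4, -0.1, -2.7]
finger_gap: 0.0131
```

```bash
python3 - <<'E'
from h import *
import pickle
s=telemetry.sense();print(s['time'],s['position'],s['orientation'],s['finger_gap'],s['wrist_force'],s['wrist_torque'])
R,p=pose(s)
print((R.T@(np.array([.5962,-.2851,.0811])-p)*100).round(2))
o=cam('wrist');pickle.dump(o,open('v11.pkl','wb'))
crop(o[0],240,130,160,120,5,'pics/w15.png')
W=o[1];t=np.linspace(0,2*np.pi,73)
c=np.array([.5965,-.285])
for r,z in [(.0245,.029),(.018,.018),(.03,.029)]:
    q=proj(W,np.c_[c[0]+r*np.cos(t),c[1]+r*np.sin(t),z+0*t]); print(q.min(0),q.max(0))
E
```

```text
19.025 [ 0.59544823 -0.28472908  0.10451114] [-3.14150114e+00 -3.36136159e-05  1.74704390e-01] 0.013083247093036059 [-0.36494595 -0.14518912 -2.68979706] [-0.03160635 -0.01862347  0.00518906]
[0.07 0.05 2.34]
[283.78691016 168.42722282] [361.45597739 242.27609815]
[295.36943932 174.74580253] [349.75971813 226.66646804]
[275.0763138  159.53792175] [370.16402299 249.9956565 ]
```

View pics/w15.png

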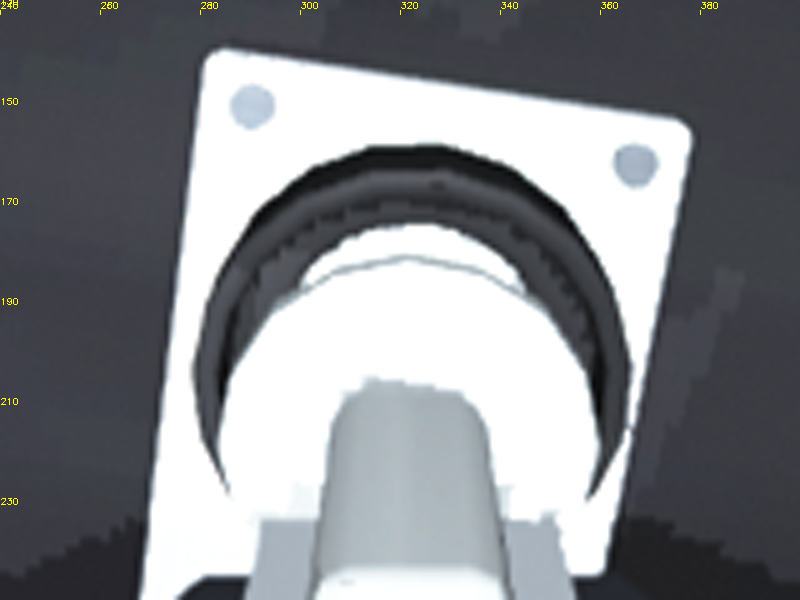

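Emit:
{"fn": "servo_tool", "kwargs": {"steps": [[[0.06,0.05,0.1],[0,0,0]],[[0.06,0.05,0.4],[0,0,0]],[[0.06,0.05,0.7],[0,0,0]],[[0.06,0.05,1.0],[0,0,0]],[[0.06,0.05,1.2],[0,0,0]],[[0.06,0.05,1.2],[0,0,0]]]}}

```text
time: 19.82
position: [0.596, -0.2851, 0.0922]
orientation: [-3.141, 0.0, 0.175]
wrist_force: [0.7, -0.2, -2.5]
finger_gap: 0.0132
```

```bash
python3 - <<'E'
from h import *
s=telemetry.sense();print(s['time'],s['position'],s['orientation'],s['finger_gap'],s['wrist_force'],s['wrist_torque'])
R,p=pose(s)
print((R.T@(np.array([.5962,-.2851,.0811])-p)*100).round(2))
E
```

```text
19.825 [ 0.59596838 -0.28514143  0.09220665] [-3.14130494e+00  3.45471119e-04  1.74617748e-01] 0.013210238600532283 [ 0.66811355 -0.20952277 -2.48854018] [ 0.02951081  0.03601203 -0.00671668]
[0.02 0.   1.11]
```

Emit:
{"fn": "servo_tool", "kwargs": {"steps": [[[0.02,0,0.15],[0,0,0]],[[0.02,0,0.3],[0,0,0]],[[0.02,0,0.4],[0,0,0]],[[0.02,0,0.4],[0,0,0]]]}}

```text
time: 20.32
position: [0.5962, -0.2852, 0.0884]
orientation: [-3.141, 0.0, 0.175]
wrist_force: [0.4, -0.0, -2.8]
finger_gap: 0.013
```

Pins are through the ledge hole (tips about 16 mm), force-free. Continuing down.

Emit:
{"fn": "servo_tool", "kwargs": {"steps": [[[0,0,0.2],[0,0,0]],[[0,0,0.4],[0,0,0]],[[0,0,0.55],[0,0,0]],[[0,0,0.68],[0,0,0]],[[0,0,0.74],[0,0,0]],[[0,0,0.74],[0,0,0]]]}}

```text
time: 21.08
position: [0.5963, -0.2852, 0.0812]
orientation: [-3.142, -0.0, 0.175]
wrist_force: [-1.1, 0.4, -1.5]
finger_gap: 0.0125
```

Emit:
{"fn": "servo_tool", "kwargs": {"steps": [[[0,0,0.03],[0,0,0]],[[0,0,0.05],[0,0,0]],[[0,0,0.05],[0,0,0]]]}}

```text
time: 21.45
position: [0.5964, -0.2852, 0.0811]
orientation: [-3.142, -0.0, 0.175]
wrist_force: [-3.7, 0.7, 4.0]
finger_gap: 0.0127
```

Emit:
{"fn": "servo_tool", "kwargs": {"steps": [[[0,0,0],[0,0,0]],[[0,0,0],[0,0,0]],[[0,0,0],[0,0,0]],[[0,0,0],[0,0,0]],[[0,0,0],[0,0,0]]], "hand": 0.45}}

```text
time: 22.08
position: [0.5963, -0.2852, 0.0805]
orientation: [-3.142, -0.0, 0.175]
wrist_force: [0.2, 0.6, 0.4]
finger_gap: 0.047
```

```bash
python3 - <<'E'
from h import *
s=telemetry.sense();print(s['time'],s['position'],s['orientation'],s['finger_gap'],s['wrist_force'])
o=cam('wrist');crop(o[0],220,130,200,140,4,'pics/w16.png')
E
```

```text
22.075 [ 0.59632784 -0.28519282  0.08053836] [-3.14157305e+00 -3.98697616e-05  1.74591955e-01] 0.0469807080146061 [0.22350773 0.60314124 0.36388508]
```

View pics/w16.png

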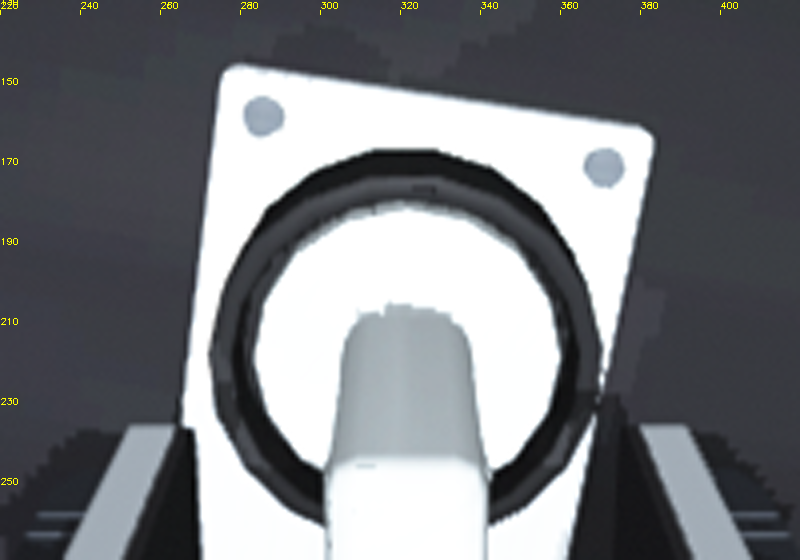

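Emit:
{"fn": "servo_tool", "kwargs": {"steps": [[[0,0,-2],[0,0,0]],[[0,0,-5],[0,0,0]],[[0,0,-8],[0,0,0]],[[0,0,-12],[0,0,0]],[[0,0,-12],[0,0,0]],[[0,0,-12],[0,0,0]]]}}

```text
time: 22.88
position: [0.5963, -0.2852, 0.2015]
orientation: [3.141, -0.001, 0.175]
wrist_force: [-1.0, 0.5, -0.4]
finger_gap: 0.0474
```

```bash
python3 - <<'E'
from h import *
s=telemetry.sense();print(s['time'],s['position'],s['finger_gap'],s['wrist_force'])
o=cam('wrist');C=o[1];cv2.imwrite('pics/w17.png',o[0][:,:,::-1]);crop(o[0],270,110,110,130,5,'pics/w18.png')
for z in (.107,):
    c,q=np.cos(np.radians(10)),np.sin(np.radians(10))
    print(proj(C,[[.5965+c*a*.021-q*b*.007,-.285+q*a*.021+c*b*.007,z] for a,b in [(-1,-1),(-1,1),(1,1),(1,-1)]]).round(1).tolist())
E
```

```text
22.875 [ 0.59629456 -0.28521253  0.20145529] 0.04741879902031613 [-1.03323693  0.53589348 -0.43486848]
[[331.5, 227.5], [311.6, 227.5], [311.0, 168.9], [332.0, 168.9]]
```

View pics/w18.png

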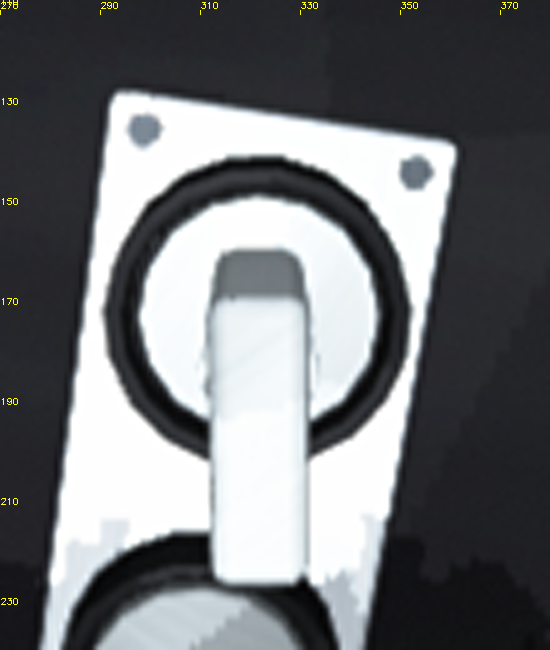

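Emit:
{"fn": "servo_tool", "kwargs": {"steps": [[[0.6,-2.5,-3],[0,0,-9]],[[1.2,-5.3,-3],[0,0,-19]],[[1.9,-8.3,-3],[0,0,-29]],[[2.6,-11.3,-3],[0,0,-39]],[[3.3,-14.3,-3],[0,0,-49]],[[3.9,-17.3,-3],[0,0,-59]],[[4.5,-20,-3],[0,0,-68]],[[5.1,-22.5,-3],[0,0,-77]],[[5.4,-23.9,-3],[0,0,-83]],[[5.4,-23.9,-3],[0,0,-83]],[[5.4,-23.9,-3],[0,0,-83]]]}}

```text
time: 24.3
position: [0.6075, -0.0416, 0.2298]
orientation: [-3.14, 0.0, 1.62]
wrist_force: [-0.1, -0.9, -0.1]
finger_gap: 0.0472
```

```bash
python3 - <<'E'
from h import *
s=telemetry.sense();print(s['time'],s['position'],s['orientation'],s['wrist_force'])
o=cam('wrist');crop(o[0],260,80,120,110,6,'pics/w19.png');import pickle;pickle.dump(o,open('v12.pkl','wb'))
o=cam('scene');crop(o[0],310,190,100,120,5,'pics/s19.png')
E
```

```text
24.3 [ 0.60746476 -0.04162317  0.22978898] [-3.14001120e+00  3.97475442e-04  1.62017391e+00] [-0.14038038 -0.89209912 -0.08229704]
```

View pics/w19.png

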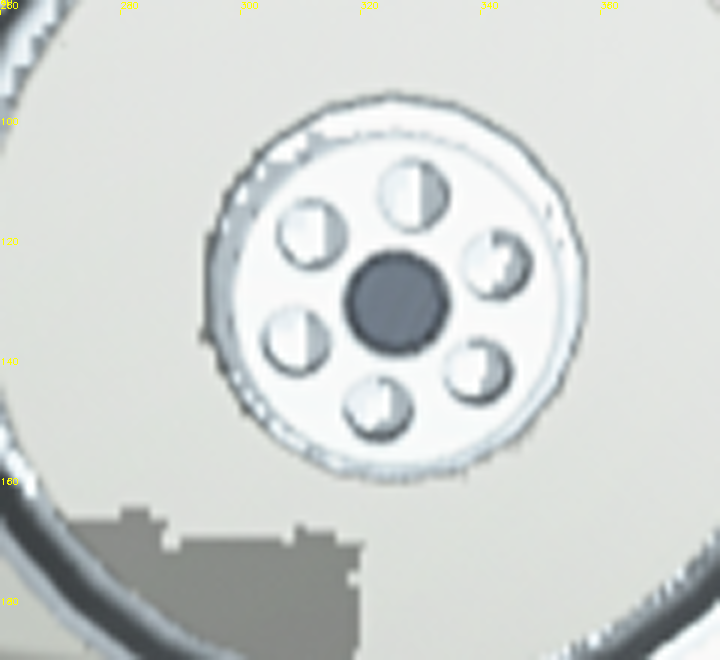

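View pics/s19.png

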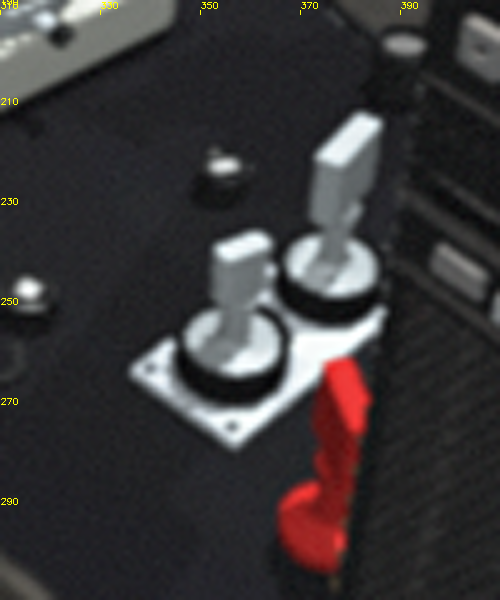

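```bash
python3 - <<'E'
from station import workorder
print(workorder.close_job())
E
```

```text
the job is handed in; nothing more can be done
None
```

The nut is slackened and the larger key stands upright in its original (far) cup. I handed the job in at about 24 s; no verdict was reported.

- **Fitting the key:** The pins slid into the holes with no measurable resistance. I felt the foot touch the nut face at about 8 N, well under the 40 N limit.
- **Turning the nut:** I turned the key 78° clockwise, with wrist forces staying under about 10 N. I then eased back 6° to free the pins and drew the key straight out.
- **Nut check:** The last close-up shows the holes about 9° further clockwise than at the start. By eye alone that is the same as 69°, because the pattern repeats every 60°. The 78° of key travel, less the pins' play, means it is about 69° (1.2 rad).
- **Key check:** The key stands upright and centred, with its handle within about 1 mm of where it started. The foot was felt to land on the ledge, with the arm at the same height as when I picked the key up.
- **Other things:** The small key, the red look-alike and the two pucks by the stand look unmoved in the last scene view. I did not check the other bystanders one by one, but felt no unexpected contact. The gripper touches nothing.
- **Disagreements:**
  - The first two-view height for the key's top was about 4 mm low, and a closer view matched the expected height.
  - Views of the nut's position differed by about 1 mm.
  - The arm overshot about 2.5 mm sideways above the cup, which I corrected before lowering the key.

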